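Spring a loaded spindle into a bench tape dispenser

ROBOT

A 7-joint arm with a two-finger parallel gripper is mounted at the origin on the work surface. World frame = base frame: x ahead of the robot, y to its left, z up, the work surface at z = 0. Lengths are in mm, angles in rad, forces in N, time in s.
With the tool pointing down it reaches from about 400 to 925 mm from the base axis. Payload 4.1 kg.
Tool frame: the origin (TCP) lies on the centre line of the jaws, within the pads' length; the fingertips stand 19 mm ahead of it and the grasp point (between the pads) is the TCP; z points along the fingers, y is the line along which they close (so a half turn about z gives the same grasp; the last joint's range is limited). The gripper opens to 85 mm and grips with 20 to 120 N. Pads are 22 mm wide; open, the fingers measure 114 mm over their backs; the gripper's body (76 mm by 85 mm) begins 54 mm behind the grasp point. The pads swing forward as they close: fully open they stand 13 mm farther back than shut.
Start: joints at [-1.217, 0.398, 0.045, 1.537, -0.019, 1.207, -0.051], TCP at [284.349, 584.539, 250.347] pointing down, gripper open.
Joint ranges: [-2.82, 2.82], [-0.49, 2.23], [-1.37, 1.46], [0, 2.46], [-1.36, 4.5], [0.23, 2], [-2.94, 2.94]. Speed limits (rad/s): [2.57, 2.57, 3.14, 3.14, 3.14, 3.14, 3.14].

INTERFACE

Orientations are given as a unit quaternion [w, x, y, z].
In Python, from cell import manip gives the robot as it stands.
- The arm moves only by the tool play_rows, never from a script. Its argument "targets" is text: rows parted by semicolons, each of 4 numbers parted by spaces: the shift along the tool's x, y, z in mm, then the turn about the tool's z in degrees. In form: x y z yaw; .... A call has 1 to 8 rows; each row is the pose to reach, as a shift and turn from the pose commanded when the call began, along the tool's axes at that moment; what a row does not reach only later rows make up. A row lasts 1/10 s, in which the tool goes at most 50 mm and 8.59 degrees, less where a joint would pass 70% of its speed; a pose out of reach is approached as far as the arm can. A call with a gripper value outside its range is refused whole. "jaw" is the opening, from 0 (shut) to 1 (fully open), set as the call begins (left out, the last holds). The fingers move at their own pace and stop on an object; "force" is the grip in N (left out, the last holds). Time passes only in rows, so rows that repeat a pose let the fingers close. It gives the time, the measured TCP pose, the force, the opening and the grip force at its end, in the units of the state.
- manip.read_state(): the state, without advancing time (a new reading comes with each control period).
- manip.get_image(name): name is "scene" or "top" or "wrist"; returns a dict with "frame" (480x640x3 uint8, red, green, blue), "fx", "fy", "cx", "cy" (pixels), "origin" and "orientation" of the camera in the world. Camera axes: x right, y up, looking along -z (the intrinsics and any distortion apply to the point x, -y, -z); pixel columns grow to the right and rows downward; lengths in mm; the calibration is good to about 2 mm. A picture is of the moment at which its call begins. There is no depth.
- manip.close_job(): hands the job in; it is judged then, once.
The state is a dict: "t": time; "q": joint angles; "qvel": joint speeds; "tau": joint torques, N m; "tool_pos": TCP position; "tcp_rot": TCP orientation; "force": force on the tool from outside, world axes, zero at the start; "wrist_torque": the same for the moment, N m; "gripper_width": finger opening in mm; "finger_force": force on a finger pad.
Only numpy, scipy, OpenCV 4.12 (cv2) and the standard library are available. Lean on these libraries where they do the work, as an engineer would, in place of code of your own. Each camera call takes 0.05 s, during which the arm holds its last target. There are 200 camera calls.

TASK

The spring-loaded spindle with two rolls of black tape is lying on the bench; fit it back into the tape dispenser. Put its sprung end into one of the two cups, press the spindle in against its spring until the other end clears the opposite cup, bring it level and let it spring out, so that both end pins sit fully home in their cups and the spindle is held there by its own spring (either way round will do). Press no harder than the spring needs, ram nothing, and leave the other things on the bench where they are.

Things in the scene. Friction and masses are not known exactly. Their poses are not given: they have to be found in the camera images.
- spindle: White plastic spindle, 178 mm from tip to tip relaxed, 0.18 kg, with two black tape rolls (64 mm diameter) tight on it on which it lies: axis 32 mm over the bench. Origin on the axis, mid bare barrel (30 mm diameter, the place to grip); own x runs along it to the sprung end. Rolls cover x = -49..-30 and 30..49 mm, the barrel -72..52 mm; beyond are the fixed pin (-x) and the sprung plunger (+x).
- tip_s (a point): Tip of the sprung end, spindle x = 92 mm relaxed. The plunger is a 22 mm thick sleeve, 26 mm long, then a pin 10 mm thick and 14 mm long with a hemispherical nose. It slides into the barrel by at most 17 mm (161 mm tip to tip) and then stops hard; the spring needs 3 N to start and 14 N when fully in (0.65 N per mm).
- tip_f (a point): Tip of the fixed end, spindle x = -86 mm: a plain flat-ended pin 10 mm thick and 14 mm long, standing out of the barrel's end.
- dispenser: Blue steel tape dispenser fixed to the bench. Base plate 125 x 222 x 5 mm; origin at its middle on the bench; own y runs from the adjustable cheek to its own cheek. Cheeks: upright, 50 mm wide, 3 mm thick, tops 95 mm over the bench, with a black cup on each inner face. A toothed cutter bar 36 mm high stands along the front (x = -60 mm); nothing else between the cheeks is higher.
- cheek: The adjustable cheek at the dispenser's -y end, clamped in its slots: the distance between the two cup floors is 170.3 to 171.7 mm, other each time. Origin on the bench straight below its cup's floor; axes parallel to the dispenser's.
- cup_a (a point): Middle of the floor of the cup on the dispenser's own cheek (+y end), 75 mm over the bench, where a pin's tip bears. A cup is a round recess 8 mm deep, 14 mm wide at the floor and 20 mm at the mouth, 26 mm over its rim; it opens level towards the other cup.
- cup_b (a point): The same point of the like cup on the adjustable cheek (-y end), also 75 mm over the bench; it opens towards cup_a.
- can: bystander: upright spray can with a black cap, 52 mm diameter, 160 mm tall; origin at the middle of its base
- funnel: bystander: orange funnel standing on its wide mouth, 100 mm diameter, 125 mm tall; origin at the middle of its base
- spanner: bystander: steel spanner lying flat, 200 mm long along its own x, 9 mm thick; origin at its middle on the bench
- masking: bystander: roll of wide yellow tape lying flat, 104 mm diameter, 25 mm tall; origin at the middle of its base
Mind the look-alikes: they are no part of the job. What is shaped like the spindle but turquoise is not meant. Of the things that look like the cheek, the larger one is meant.

How it is judged (in metres and radians):
On the way, in this order (a step that is already met when the one before it is completed fails the run):
1. the spindle is lifted off the bench (height (world z) of spindle above 0.06 m), for 0.2 s.
2. one end is in a cup and the spring is pressed in until the spindle is short enough to pass the other cup (under 166 mm tip to tip) (distance between tip_s and tip_f below 0.166 m and (distance between any of tip_s, tip_f and cup_a below 0.008 m or distance between any of tip_s, tip_f and cup_b below 0.008 m)), for 0.1 s.
At the end, for the whole second after the job is handed in: The spindle hangs between the two cups by its own spring, either way round: the tip of each end pin lies within 4 mm of the middle of its cup's floor (home in the 8 mm deep cup), and the spindle is at rest (((distance between tip_s and cup_a below 0.004 m and distance between tip_f and cup_b below 0.004 m) or (distance between tip_s and cup_b below 0.004 m and distance between tip_f and cup_a below 0.004 m)) and linear speed of spindle below 0.02 m/s and angular speed of spindle below 0.3 rad/s); the robot touches nothing.
It fails at once if the spindle is pressed on the dispenser with more than 21 N (the spring needs at most 14 N) (contact force between spindle and dispenser above 21 N or contact force between spindle and cheek above 21 N).
It fails at once if the fingers or the arm ram the dispenser with more than 21 N (contact force between any of the arm, the fingers and dispenser above 21 N or contact force between any of the arm, the fingers and cheek above 21 N).
It fails at once if a bystander is shifted by more than 20 mm or knocked over (distance of any of can, funnel, spanner, masking from where it was at the start of the episode above 0.02 m or angle between any of can, funnel's own z axis and vertical above 0.4 rad).
It also fails if it takes over 58 s, if anything falls off the work surface, if the arm or the gripper's body presses on something with over 40 N, if the wrist force passes 120 N, or if a joint passes its speed limit or range.

## Working session

There is one attempt and no reset: what is moved stays moved. The work goes in short steps, Python scripts to look and compute and a tool call to move; the robot and the scene stay as the last step left them, time stands still between calls to the robot, and variables do not carry over. Pictures are saved under pics/ and viewed, at most 10 in all, crops included, and the job is handed in when it is done.

Besides the shell and the picture viewer there is one more tool, called after "Emit:" as name(argument=value, ...) on one line, values as JSON. play_rows: Moves the arm, as the interface text tells. Its arguments: {"type":"object","properties":{"targets":{"type":"string"},"jaw":{"type":"number"},"force":{"type":"number"}},"required":["targets"]}

```bash
mkdir -p pics; ls; cat > h.py <<'E'
import numpy as np, cv2, pickle
from scipy.spatial.transform import Rotation as R
from cell import manip
def snap(n,save):
    im=manip.get_image(n); pickle.dump(im,open(f'pics/{save}.pkl','wb'))
    cv2.imwrite(f'pics/{save}.png',im['frame'][:,:,::-1]); return im
def load(s): return pickle.load(open(f'pics/{s}.pkl','rb'))
def rot(q): return R.from_quat(q,scalar_first=True).as_matrix()
def ray(im,u,v):
    d=rot(im['orientation'])@np.array([(u-im['cx'])/im['fx'],-(v-im['cy'])/im['fy'],-1.])
    return np.array(im['origin'],float),d/np.linalg.norm(d)
def onplane(im,u,v,z):
    o,d=ray(im,u,v); return o+d*(z-o[2])/d[2]
def proj(im,p):
    c=rot(im['orientation']).T@(np.array(p,float)-im['origin']); return im['cx']+im['fx']*c[0]/-c[2], im['cy']-im['fy']*c[1]/-c[2]
def tri(*rs):
    A=0;b=0
    for o,d in rs:
        P=np.eye(3)-np.outer(d,d);A=A+P;b=b+P@o
    return np.linalg.solve(A,b)
E
python3 - <<'E'
from h import *
for n in ['scene','top']:
    im=snap(n,n+'0'); print({k:v for k,v in im.items() if k!='frame'})
s=manip.read_state(); print(s)
E
```

```text
pics
{'fx': 613.4734728711319, 'fy': 613.4734728711319, 'cx': 316.4561867232696, 'cy': 235.9894281458035, 'origin': array([1147.67838123, -524.66965691, 1057.18054167]), 'orientation': array([0.84457442, 0.30372494, 0.14285483, 0.41717827])}
{'fx': 521.2261060037486, 'fy': 521.2261060037486, 'cx': 317.5032295501823, 'cy': 239.8419366470842, 'origin': array([ 385.70820882,  -27.08276121, 1325.22909822]), 'orientation': array([-0.70448448, -0.03538147,  0.03051296,  0.70817987])}
{'t': 0.1, 'q': array([-1.21700833,  0.39911757,  0.04506115,  1.53776365, -0.01869835,
        1.20688393, -0.05070243]), 'qvel': array([ 2.75186648e-05, -2.96455680e-03, -1.51264652e-03, -3.28783070e-03,
        6.45720153e-04, -3.13703756e-04,  4.68744751e-04]), 'tau': array([ 3.64101383e-03, -4.76266408e+01,  1.37011494e+00, -2.54949689e+01,
        1.20172874e-02,  5.04344920e-03,  1.72906886e-05]), 'tool_pos': array([284.11358019, 584.02380996, 249.36382122]), 'tcp_rot': array([-1.31288788e-04,  2.24422466e-01,  9.74491555e-01, -8.65527348e-04]), 'force': array([-0.70719839, -0.90562036, -1.10503113]), 'wrist_torque': array([ 0.00453671, -0.02011433, -0.02169669]), 'finger_force': 0.0, 'gripper_width': 85.4152086057466}
```

View pics/top0.png

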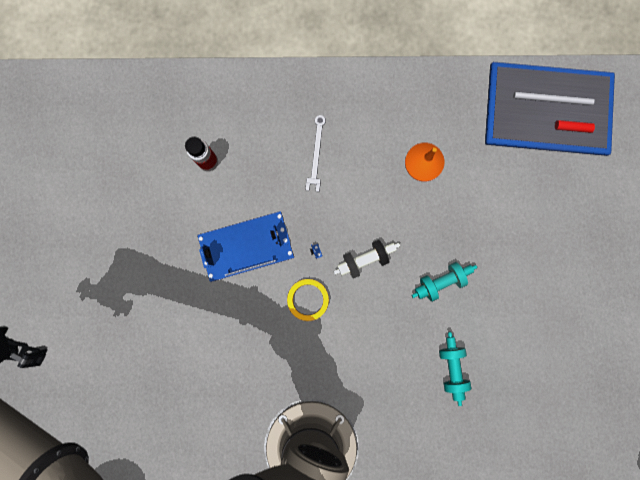

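View pics/scene0.png

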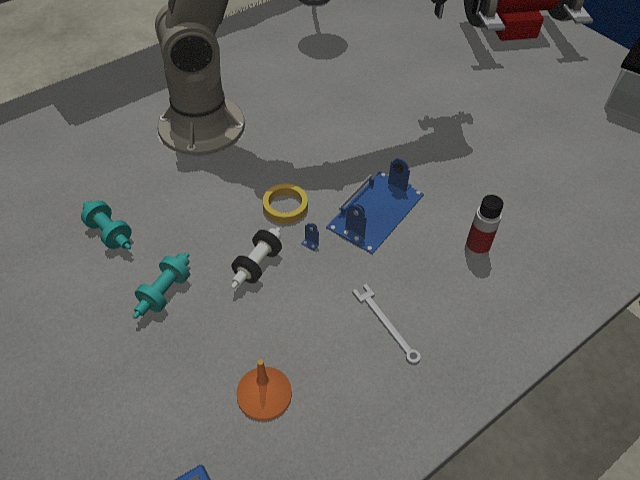

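```bash
python3 - <<'E'
from h import *
a=load('top0')['frame'][195:295,190:410]; b=load('scene0')['frame'][145:295,220:430]
A=cv2.resize(a,(792,360),interpolation=cv2.INTER_CUBIC); 
cv2.imwrite('pics/crop1.png',A[:,:,::-1])
im=load('top0')
for n,u,v,z in [('can',204,165,0),('spL',336,272,32),('spR',399,244,32),('b1',211,279,5),('b2',293,257,5),('b3',281,213,5),('b4',199,236,5),('mask',308,299,25),('fun',425,162,0),('span',317,155,5)]: print(n,onplane(im,u,v,z).round())
E
```

```text
can [706. 275.   0.]
spL [426. -64.  32.]
spR [ 495. -221.   32.]
b1 [411. 252.   5.]
b2 [466.  44.   5.]
b3 [579.  75.   5.]
b4 [521. 284.   5.]
mask [360.   6.  25.]
fun [ 710. -297.    0.]
span [729. -18.   5.]
```

View pics/crop1.png

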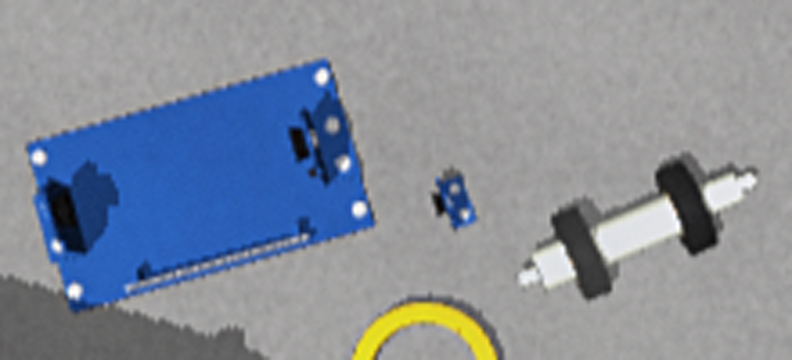

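The scene: white spindle at top px (336,272)–(399,244). It is the only one with black rolls; those at (445,281) and (455,368) are turquoise. Its left end is the thick barrel with the fixed pin, and its right end is the narrower sprung sleeve. The dispenser is at (245,247), and the meant cheek is the larger one on it at px (280,235). The small one at (316,250) is the decoy. On the way I'll stop over the dispenser for a wrist view.

```bash
cat >> h.py <<'E'
def delta(p,ang):
    """shift/turn in tool axes to bring measured TCP to p with tool x at world angle ang(deg)"""
    s=manip.read_state(); T=rot(s['tcp_rot']); a=np.degrees(np.arctan2(T[1,0],T[0,0]))
    w=(a-ang+180)%360-180
    print('t',round(s['t'],2),'pos',s['tool_pos'].round(2),'ang',round(a,2),'F',s['force'].round(2),'w',round(s['gripper_width'],1))
    print('shift',(T.T@(np.array(p)-s['tool_pos'])).round(2),'turn',round(w,2))
E
python3 -c "
from h import *
delta([480,165,300],104.8)"
```

```text
t 0.1 pos [284.11 584.02 249.36] ang 154.06 F [-0.71 -0.91 -1.11] w 85.4
shift [-359.44 -291.22  -50.08] turn 49.26
```

Emit:
play_rows(targets="-40 -32 -10 6;-80 -65 -20 12;-120 -97 -30 18;-160 -130 -40 24;-200 -162 -50 30;-240 -194 -50 36;-280 -227 -50 42;-320 -259 -50 49")

```text
t: 0.9
tool_pos: [452.2, 224.3, 300.3]
tcp_rot: [-0.0, 0.61, 0.792, 0.0]
force: [0.5, 0.6, -0.3]
gripper_width: 85.4
finger_force: 0.0
```

Emit:
play_rows(targets="-20 -47 0 0;-22 -51 0 0;-22 -51 0 0;-22 -51 0 0")

```text
t: 1.3
tool_pos: [408.6, 193.1, 300.7]
tcp_rot: [0.0, 0.608, 0.794, 0.001]
force: [-0.1, 0.7, 0.9]
gripper_width: 85.5
finger_force: 0.0
```

```bash
python3 - <<'E'
from h import *
delta([480,165,300],104.8)
im=snap('wrist','w1'); print({k:v for k,v in im.items() if k!='frame'})
E
```

```text
t 1.3 pos [408.62 193.12 300.66] ang 105.16 F [-0.13  0.74  0.88] w 85.5
shift [-45.8   61.55   0.71] turn 0.36
{'fx': 372.07758863621365, 'fy': 372.07758863621365, 'cx': 314.48338245235817, 'cy': 237.3030544140523, 'origin': array([388.85585841, 265.1789445 , 423.78110189]), 'orientation': array([ 0.97996754, -0.14929882, -0.02031725,  0.13023325])}
```

View pics/w1.png

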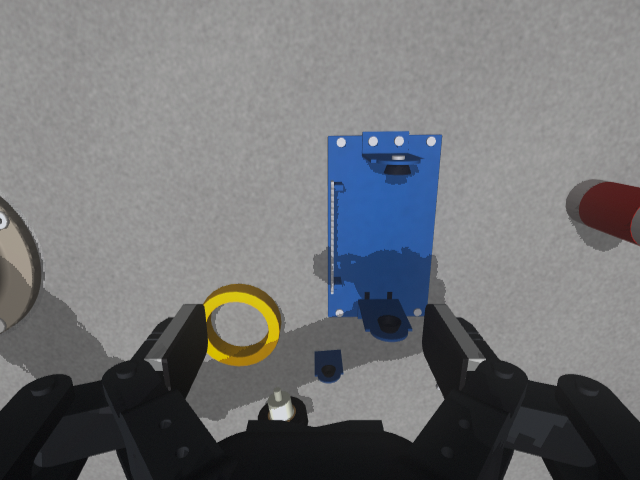

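Wrist view, with image up being world +y: the dispenser plate spans px (328,135)–(441,134)–(328,317). The cup_b face is near (389,322), the decoy at (328,365), the spindle's fixed tip at (280,397). Next I'll fit the plate edges and work out the move to the spindle.

```bash
python3 - <<'E'
from h import *
im=load('w1'); f=im['frame'].astype(int); blue=(f[:,:,2]>f[:,:,0]*1.6)&(f[:,:,2]>f[:,:,1]*1.25)&(f[:,:,2]>40)
def P(l): return np.array([onplane(im,u,v,5)[:2] for u,v in l])
def fit(p): 
    vx,vy,x,y=cv2.fitLine(p.astype(np.float32),cv2.DIST_HUBER,0,.01,.01).ravel(); return np.array([x,y]),np.array([vx,vy])
L=P([(np.flatnonzero(blue[r,300:460])[0]+299.5,r) for r in range(145,305,4)])
Rr=P([(np.flatnonzero(blue[r,300:460])[-1]+300.5,r) for r in range(145,245,4)])
T=P([(c,np.flatnonzero(blue[110:200,c])[0]+109.5) for c in list(range(332,358,3))+list(range(414,438,3))])
B=P([(c,np.flatnonzero(blue[200:335,c])[-1]+200.5) for c in range(332,352,3)])
for n,p in zip('LRTB',(L,Rr,T,B)):
    c,d=fit(p); print(n,c.round(1),np.degrees(np.arctan2(d[1],d[0])).round(2))
cl,dl=fit(L);cr,_=fit(Rr);ct,_=fit(T);cb,_=fit(B)
if dl[1]<0: dl=-dl
ey=dl; ex=np.array([ey[1],-ey[0]])
print('ang ey',np.degrees(np.arctan2(*ey[::-1])),'w',ex@(cr-cl),'len',ey@(ct-cb))
o=ex*(ex@(cl+cr)/2)+ey*(ey@(ct+cb)/2); print('origin',o)
for z in (75,):
    p=onplane(im,389,322,75)[:2]-o; print('cupb rim loc',ex@p,ey@p)
    p=onplane(im,398,168,75)[:2]-o; print('cupa loc',ex@p,ey@p)
delta([499,-287,250],105)
E
```

```text
L [433.2 160.7] -74.25
R [543.9 225.6] -74.25
T [456.4 268.5] 15.8
B [483.6  47.4] 13.87
ang ey 105.745255 w 124.130356 len 220.17924
origin [496.40405 165.41565]
cupb rim loc 0.5538678773872598 -78.28789243249814
cupa loc 0.9701904156098452 82.91423844975685
t 1.35 pos [408.8  193.35 300.63] ang 105.17 F [-0.21  0.21 -0.36] w 85.6
shift [-487.23  -38.71   50.4 ] turn 0.17
```

Emit:
play_rows(targets="-48 -4 0 0;-96 -8 0 0;-144 -12 10 0;-192 -16 20 0;-240 -20 30 0;-288 -24 40 0;-336 -28 50 0;-384 -32 50 0")

```text
t: 2.15
tool_pos: [478.1, -188.0, 249.3]
tcp_rot: [-0.0, 0.607, 0.795, -0.001]
force: [0.9, 0.9, 0.5]
gripper_width: 85.2
finger_force: 0.0
```

Emit:
play_rows(targets="-48 -3 0 0;-96 -6 0 0;-103 -7 0 0;-103 -7 0 0;-103 -7 0 0;-103 -7 0 0")

```text
t: 2.75
tool_pos: [498.1, -286.2, 250.0]
tcp_rot: [-0.0, 0.607, 0.795, 0.001]
force: [-0.4, -0.1, 0.3]
gripper_width: 85.2
finger_force: 0.0
```

```bash
python3 - <<'E'
from h import *
delta([499,-287,250],105)
im=snap('wrist','w2'); print(im['origin'].round(1))
E
```

```text
t 2.75 pos [ 498.11 -286.16  250.04] ang 105.27 F [-0.37 -0.12  0.25] w 85.2
shift [-1.04  0.64  0.04] turn 0.27
[ 478.3 -214.1  373.2]
```

View pics/w2.png

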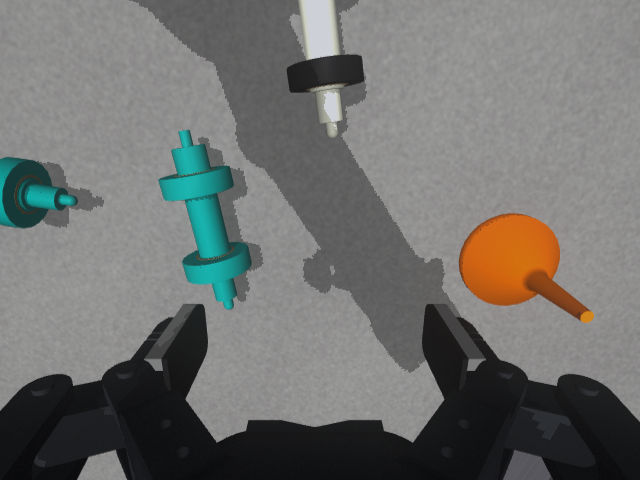

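The view shows the white spindle's sprung end (narrow sleeve, nose tip at (333,134)) and the camera tilted back toward the fingers. I'll move up until the whole spindle is in view.

Emit:
play_rows(targets="45 0 0 0;90 0 0 0;120 0 0 0;120 0 0 0;120 0 0 0;120 0 0 0")

```text
t: 3.4
tool_pos: [466.3, -173.2, 250.7]
tcp_rot: [0.001, 0.608, 0.794, 0.0]
force: [-0.7, 0.3, -0.4]
gripper_width: 85.5
finger_force: 0.0
```

```bash
python3 - <<'E'
from h import *
delta([460,-142,250],113)
im=snap('wrist','w3'); print(im['origin'].round(1))
E
```

```text
t 3.4 pos [ 466.29 -173.16  250.66] ang 105.05 F [-0.66  0.3  -0.44] w 85.5
shift [31.73  2.02  0.64] turn -7.95
[ 446.7 -100.8  373.7]
```

View pics/w3.png

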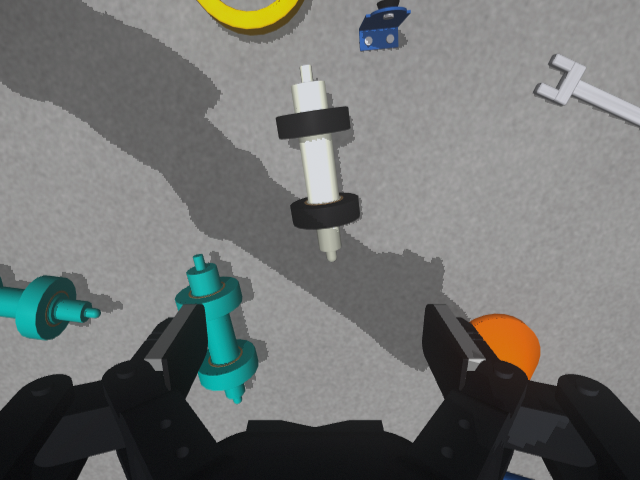

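The whole white spindle is in view: fixed tip (306,66), sprung tip (332,260).

```bash
python3 - <<'E'
from h import *
im=load('w3'); f=im['frame'].astype(int)
m=((f.min(2)>150)&(f.max(2)-f.min(2)<40)).astype(np.uint8); m[:, :260]=0; m[:,380:]=0; m[280:]=0
ys,xs=np.nonzero(m)
print(ys.min(),xs[ys<ys.min()+3].mean(),ys.max(),xs[ys>ys.max()-3].mean())
a=onplane(im,306.5,65.5,32);b=onplane(im,332,261,32); print(a,b,np.linalg.norm(a-b))
# barrel axis: mean of edges between rolls, vertical plane through camera-> use midline pts
pts=np.array([onplane(im,(lambda c:(c[0]+c[-1])/2)(np.flatnonzero(m[r])),r,32) for r in range(142,195,4)])
vx,vy,x,y=cv2.fitLine(pts[:,:2].astype(np.float32),2,0,.01,.01).ravel(); print('barrel',x,y,np.degrees(np.arctan2(vy,vx)),pts[0],pts[-1])
e=(a-b)/np.linalg.norm(a-b); g=a-86*e; print('ang',np.degrees(np.arctan2(e[1],e[0])),'grasp',g)
delta([g[0],g[1],32],np.degrees(np.arctan2(e[1],e[0])))
E
```

```text
0 350.0 279 268.3333333333333
[428.86846836 -59.87260031  32.        ] [ 497.58455463 -223.40531867   32.        ] 177.38334332695297
barrel 464.1414 -138.93864 -55.310562 [ 454.56920165 -117.56842399   32.        ] [ 481.6520144 -158.7941755   32.       ]
ang 112.79203810847974 grasp [ 462.1837916  -139.15746165   32.        ]
t 3.45 pos [ 466.2  -173.55  250.57] ang 104.99 F [-0.31 -1.2   0.89] w 85.3
shift [ 34.43   4.9  218.55] turn -7.8
```

Emit:
play_rows(targets="34.5 5 40 -7.8;34.5 5 85 -7.8;34.5 5 130 -7.8;34.5 5 165 -7.8;34.5 5 190 -7.8;34.5 5 205 -7.8;34.5 5 215 -7.8;34.5 5 218.5 -7.8", jaw=1)

```text
t: 4.25
tool_pos: [461.6, -138.9, 30.9]
tcp_rot: [-0.0, 0.554, 0.833, -0.001]
force: [0.5, -0.4, 0.7]
gripper_width: 85.6
finger_force: 0.0
```

Emit:
play_rows(targets="0 0 0 0;0 0 0 0")

```text
t: 4.45
tool_pos: [462.7, -138.4, 32.5]
tcp_rot: [0.001, 0.553, 0.833, 0.0]
force: [0.4, -0.6, -0.3]
gripper_width: 85.6
finger_force: 0.0
```

Emit:
play_rows(targets="0 0 0 0;0 0 0 0;0 0 0 0;0 0 0 0;0 0 0 0;0 0 0 0;0 0 0 0;0 0 0 0", jaw=0, force=60)

```text
t: 5.25
tool_pos: [462.1, -137.9, 32.2]
tcp_rot: [0.0, 0.553, 0.833, 0.0]
force: [-1.6, 1.6, 5.1]
gripper_width: 28.5
finger_force: 58.8
```

```bash
python3 - <<'E'
from h import *
delta([462.2,-139.2,32],112.8)
E
```

```text
t 5.25 pos [ 462.12 -137.93   32.16] ang 112.85 F [-1.63  1.61  5.12] w 28.5
shift [-1.2  -0.42  0.16] turn 0.05
```

Emit:
play_rows(targets="0 0 -10 0;0 0 -40 0;0 0 -80 0;0 0 -120 0;0 0 -140 0;0 0 -140 0;0 0 -140 0;0 0 -140 0")

```text
t: 6.05
tool_pos: [460.5, -137.5, 170.2]
tcp_rot: [-0.001, 0.553, 0.833, -0.001]
force: [-0.7, -0.1, -2.3]
gripper_width: 28.4
finger_force: 59.6
```

```bash
python3 - <<'E'
from h import *
im=snap('wrist','w4'); 
delta([470,150,172],112.8)
s=manip.read_state(); p=s['tool_pos']; T=rot(s['tcp_rot'])
for d in (86,-92): print(proj(im,p+T[:,0]*d))
E
```

```text
t 6.1 pos [ 460.58 -137.63  170.22] ang 112.86 F [ 0.99  1.36 -1.65] w 28.4
shift [261.38 120.4   -1.76] turn 0.06
(np.float64(315.6357086847924), np.float64(83.21831431369992))
(np.float64(315.24877774963704), np.float64(509.8586884386367))
```

View pics/w4.png

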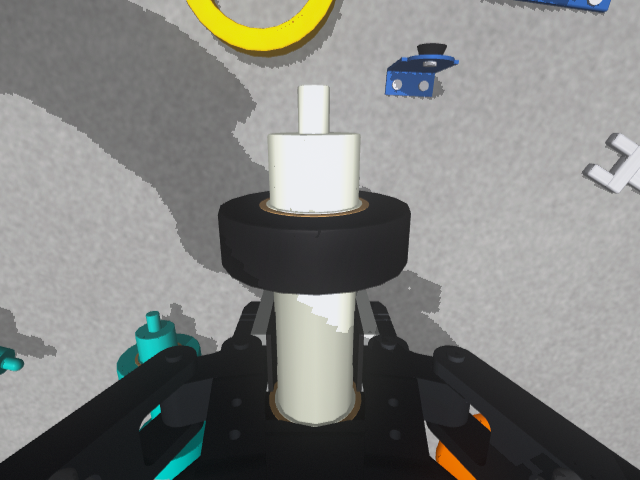

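Fixed tip is at (314,86) against a predicted (315.6,83), so it is held square and centred. Next I'll get the grip offset and the hover pose, with 18° yaw and the fixed end swung to the back.

```bash
cat >> h.py <<'E'
O=np.array([496.4,165.4]); A0=105.75
def loc2w(x,y): a=np.radians(A0); return O+x*np.array([np.sin(a),-np.cos(a)])+y*np.array([np.cos(a),np.sin(a)])
def w2loc(p): a=np.radians(A0); d=np.array(p)[:2]-O; return np.array([d@[np.sin(a),-np.cos(a)],d@[np.cos(a),np.sin(a)]])
def avg(k=8):
    S=[]
    for _ in range(k): manip.get_image('wrist'); S.append(manip.read_state())
    T=np.mean([rot(s['tcp_rot']) for s in S],0); F=np.mean([s['force'] for s in S],0); p=np.mean([s['tool_pos'] for s in S],0)
    a=np.degrees(np.arctan2(T[1,0],T[0,0]))
    print('t',round(S[-1]['t'],2),'p',p.round(2),'loc',w2loc(p).round(2),'yaw',round(A0-a,2),'Ftool',(T.T@F).round(2),'tau',(T.T@np.mean([s['wrist_torque'] for s in S],0)).round(3),'w',round(S[-1]['gripper_width'],1),'sd',np.std([s['force'] for s in S],0).round(2),np.std([s['tool_pos'] for s in S],0).round(2))
    return p,a,T.T@F
E
python3 - <<'E'
from h import *
im=load('w4'); p,a,F=avg(8)
u=np.array([np.cos(np.radians(a)),np.sin(np.radians(a)),0]); 
f=im['frame'].astype(int)
col=f[70:110,308:320].min(2).mean(1); print(col.astype(int)[8:24])
for d in (83,84,85,86,87): print(d,np.round(proj(im,p+u*d+[0,0,5]),1))
w=18; t=np.radians(A0-w); d=np.array([np.cos(t),np.sin(t)])
B=loc2w(.5,-86); print('B',B,'A',loc2w(.5,85))
delta([*(B+d*(92+20)),172],A0-w)
E
```

```text
t 6.5 p [ 461.35 -137.98  170.99] loc [-116.08 -282.48] yaw -7.1 Ftool [-0.03  0.06  2.19] tau [ 0.01   0.014 -0.021] w 28.3 sd [0.59 0.4  0.48] [0.37 0.1  0.42]
[173 174 174 174 174 173 185 225 236 236 236 236 236 236 236 236]
83 [317.6  94.6]
84 [317.6  90.9]
85 [317.6  87.3]
86 [317.6  83.6]
87 [317.6  79.9]
B [520.22510631  82.76456989] A [473.80878938 247.34441532]
t 6.5 pos [ 461.81 -138.07  171.57] ang 112.85 F [-0.4   0.04 -2.84] w 28.3
shift [282.25 187.09  -0.47] turn 25.1
```

Emit:
play_rows(targets="35 23 0 3;70 46 0 6;106 70 0 9;141 93 0 12.5;176 117 0 15.6;212 140 0 19;247 164 0 22;282 187 0 25.1")

```text
t: 7.3
tool_pos: [524.8, 196.5, 171.8]
tcp_rot: [0.0, 0.721, 0.693, 0.0]
force: [1.0, -0.4, -2.4]
gripper_width: 28.3
finger_force: 59.7
```

Emit:
play_rows(targets="0 0 0 0;0 0 0 0;0 0 0 0;0 0 0 0")

```text
t: 7.7
tool_pos: [524.6, 192.8, 171.9]
tcp_rot: [0.0, 0.722, 0.692, -0.0]
force: [-0.7, 0.7, -2.4]
gripper_width: 28.2
finger_force: 59.7
```

```bash
python3 - <<'E'
from h import *
p,a,F=avg(6)
im=snap('wrist','w5'); im2=snap('top','top5')
t=np.radians(A0-18); d=np.array([np.cos(t),np.sin(t)]);B=loc2w(.5,-86)
delta([*(B+d*112),172],A0-18)
u=np.array([np.cos(np.radians(a)),np.sin(np.radians(a)),0])
print('tipf',proj(im,p+u*85.7),'cupA rim proj',proj(im,[*loc2w(0,77),75]))
E
```

```text
t 8.0 p [524.7  193.56 171.92] loc [34.88 19.42] yaw 18.08 Ftool [0.17 0.1  1.91] tau [ 0.001 -0.017  0.018] w 28.5 sd [0.57 0.24 0.5 ] [0.01 0.41 0.02]
t 8.1 pos [524.67 194.36 171.86] ang 87.75 F [-1.07  0.18 -2.38] w 28.6
shift [ 0.31 -0.06 -0.14] turn -0.0
tipf (np.float64(313.7157683682211), np.float64(85.8168474784496)) cupA rim proj (np.float64(227.55709408454865), np.float64(176.809504439435))
```

View pics/w5.png

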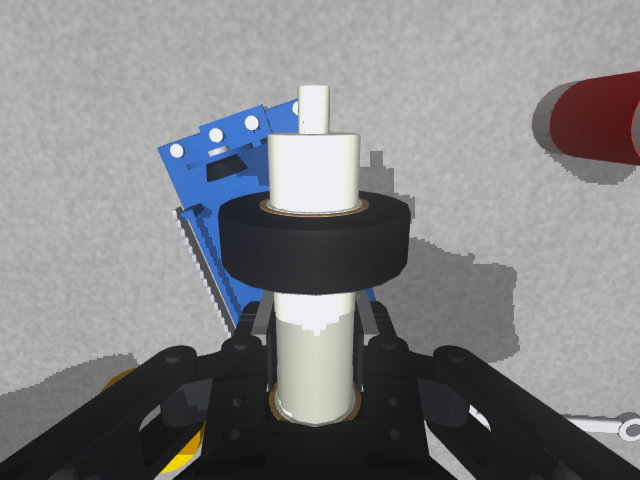

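Cup_a is seen at about (226,166), in line laterally with the prediction (227,177 for the rim), so the map holds. Descending.

Emit:
play_rows(targets="0 0 20 0;0 0 40 0;0 0 60 0;0 0 75 0;0 0 85 0;0 0 92 0;0 0 97 0;0 0 97 0")

```text
t: 8.9
tool_pos: [524.6, 194.5, 74.6]
tcp_rot: [-0.0, 0.721, 0.693, -0.0]
force: [0.1, -0.6, -2.0]
gripper_width: 28.3
finger_force: 59.7
```

Emit:
play_rows(targets="-4 0 0 0;-8 0 0 0;-12 0 0 0;-14 0 0 0;-14 0 0 0;-14 0 0 0")

```text
t: 9.5
tool_pos: [524.2, 180.6, 74.9]
tcp_rot: [-0.0, 0.721, 0.693, 0.0]
force: [1.2, -0.3, -2.0]
gripper_width: 28.1
finger_force: 59.7
```

```bash
python3 - <<'E'
from h import *
p,a,F=avg(6)
im2=snap('scene','sc6')
A=cv2.resize(im2['frame'][140:270,310:440],(600,600),interpolation=cv2.INTER_CUBIC); cv2.imwrite('pics/c6.png',A[:,:,::-1])
E
```

```text
t 9.8 p [524.13 180.74  74.8 ] loc [30.86  7.24] yaw 17.97 Ftool [-0.07 -0.19  2.26] tau [-0.017 -0.002 -0.019] w 28.0 sd [0.47 0.49 0.53] [0.03 0.04 0.04]
```

View pics/c6.png

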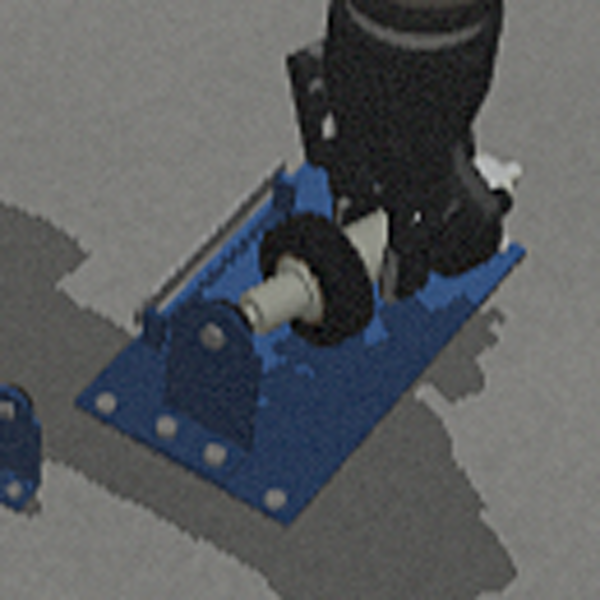

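Emit:
play_rows(targets="-1 -1 0 0;-3 -2 0 0;-5 -2 0 0;-5 -2 0 0")

```text
t: 10.25
tool_pos: [521.8, 176.5, 74.9]
tcp_rot: [-0.001, 0.721, 0.693, 0.001]
force: [-0.2, 2.1, -1.8]
gripper_width: 28.3
finger_force: 59.7
```

```bash
python3 -c "
from h import *
avg(4)"
```

```text
t 10.45 p [521.75 176.42  74.81] loc [27.39  3.73] yaw 17.97 Ftool [ 2.83 -0.36  2.21] tau [0.162 0.564 0.063] w 28.4 sd [0.33 0.4  0.14] [0.01 0.03 0.03]
```

Emit:
play_rows(targets="-1 0 0 0;-2 0 0 0;-2 0 0 0;-2 0 0 0")

```text
t: 10.85
tool_pos: [521.7, 174.1, 74.8]
tcp_rot: [-0.0, 0.721, 0.693, 0.0]
force: [-1.1, 4.6, -1.8]
gripper_width: 28.2
finger_force: 59.7
```

```bash
python3 -c "
from h import *
avg(4)"
```

```text
t 11.05 p [521.74 173.94  74.77] loc [26.7   1.35] yaw 17.98 Ftool [ 4.16 -1.31  2.16] tau [0.249 0.917 0.096] w 28.2 sd [0.42 0.58 0.11] [0.01 0.05 0.01]
```

Emit:
play_rows(targets="-1 0 0 0;-2 0 0 0;-2 0 0 0;-2 0 0 0")

```text
t: 11.45
tool_pos: [521.7, 172.3, 74.8]
tcp_rot: [-0.0, 0.721, 0.693, 0.0]
force: [-0.8, 5.8, -1.8]
gripper_width: 28.5
finger_force: 59.7
```

```bash
python3 -c "
from h import *
avg(4)"
```

```text
t 11.65 p [521.69 172.33  74.81] loc [26.22 -0.2 ] yaw 17.97 Ftool [ 6.08 -1.79  2.08] tau [0.312 1.096 0.101] w 28.5 sd [0.21 0.35 0.22] [0.01 0.01 0.01]
```

Emit:
play_rows(targets="-1 0 0 0;-2 0 0 0;-3 0 0 0;-4 0 0 0;-5 0 0 0;-5.5 0 0 0;-5.5 0 0 0;-5.5 0 0 0")

```text
t: 12.45
tool_pos: [521.5, 168.3, 74.9]
tcp_rot: [-0.001, 0.72, 0.694, 0.001]
force: [-0.7, 9.0, -2.5]
gripper_width: 28.3
finger_force: 59.7
```

```bash
python3 -c "
from h import *
avg(6)"
```

```text
t 12.75 p [521.51 168.33  74.91] loc [24.96 -4.  ] yaw 17.93 Ftool [ 7.8  -1.25  2.46] tau [0.334 1.657 0.113] w 28.2 sd [0.08 0.38 0.46] [0.01 0.02 0.01]
```

Emit:
play_rows(targets="-0.5 -2.2 0 -1.5;-0.6 -4.4 0 -3;-1 -6.6 0 -4.5;-1.5 -8.7 0 -6;-2 -11 0 -7.5;-2.5 -13.1 0 -9;-2.5 -13.1 0 -9;-2.5 -13.1 0 -9")

```text
t: 13.55
tool_pos: [508.4, 166.6, 75.0]
tcp_rot: [-0.001, 0.664, 0.748, 0.001]
force: [-1.4, 7.8, -2.2]
gripper_width: 28.5
finger_force: 59.7
```

```bash
python3 -c "
from h import *
avg(8);im=snap('wrist','w7');snap('top','top7')"
```

```text
t 13.95 p [508.42 166.56  74.99] loc [11.88 -2.14] yaw 8.89 Ftool [ 8.67 -0.22  2.4 ] tau [0.049 1.783 0.024] w 28.5 sd [0.46 0.41 0.38] [0.02 0.02 0.02]
```

View pics/w7.png

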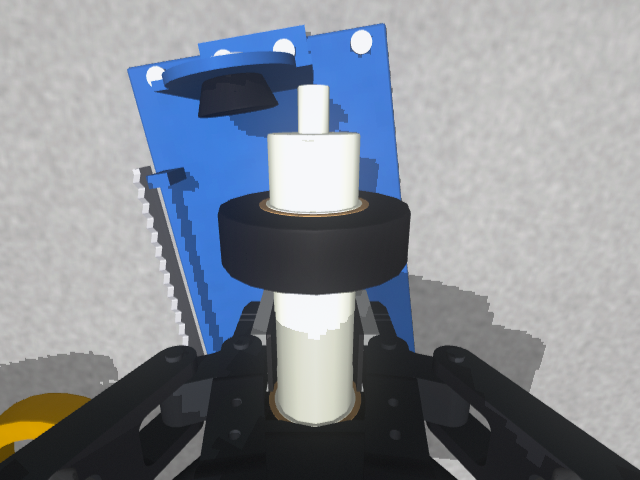

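Excellent view: the cup_a rim mouth runs about (199,116)–(278,104). The pin tip (314,86) is beside the cup, clear of it, and has not slipped in the grip.

```bash
python3 - <<'E'
from h import *
im=load('w7')
A=onplane(im,199,116,75);B=onplane(im,278,104,75)
print(A,B,np.linalg.norm(A-B),w2loc(A),w2loc(B)); T=onplane(im,313.5,84.5,80); print('tip',w2loc(T))
g=cv2.resize(im['frame'][60:130,185:345],(800,350),interpolation=cv2.INTER_CUBIC);cv2.imwrite('pics/c7.png',g[:,:,::-1])
d=w2loc(B)-w2loc(A); print(np.degrees(np.arctan2(d[1],d[0])))
E
```

```text
[463.28725233 237.97298855  75.        ] [487.67253058 244.49188983  75.        ] 25.241590060624656 [-12.17029272  78.83639198] [13.06893951 78.49139175]
tip [24.83909664 81.91944369]
-0.7831389521458252
```

View pics/c7.png

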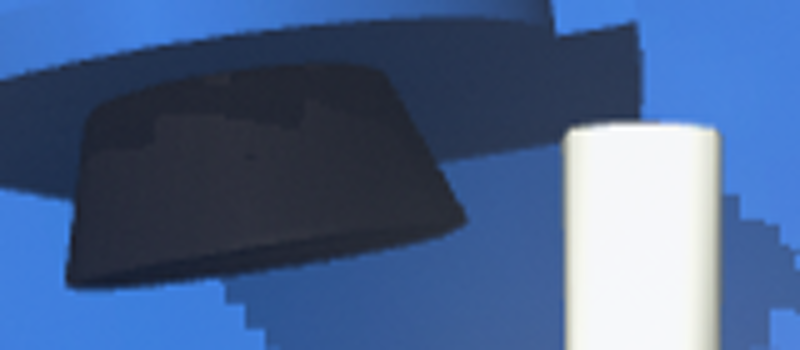

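Emit:
play_rows(targets="-1 0 0 0;-2 0 0 0;-3 0 0 0;-4 0 0 0;-5 0 0 0;-6 0 0 0;-6 0 0 0;-6 0 0 0")

```text
t: 14.85
tool_pos: [508.9, 162.1, 75.0]
tcp_rot: [-0.002, 0.663, 0.748, 0.002]
force: [-0.6, 10.6, -2.6]
gripper_width: 28.3
finger_force: 59.7
```

```bash
python3 -c "
from h import *
avg(8)"
```

```text
t 15.25 p [508.92 162.17  75.03] loc [11.18 -6.51] yaw 8.84 Ftool [11.66 -0.47  2.17] tau [0.084 2.331 0.007] w 28.4 sd [0.38 0.43 0.78] [0.01 0.01 0.01]
```

Emit:
play_rows(targets="-0.5 0 0 0;-1 0 0 0;-1.5 0 0 0;-2 0 0 0;-2.5 0 0 0;-2.5 0 0 0;-2.5 0 0 0;-2.5 0 0 0")

```text
t: 16.05
tool_pos: [509.1, 160.3, 75.0]
tcp_rot: [-0.002, 0.663, 0.749, 0.002]
force: [-1.6, 12.3, -2.2]
gripper_width: 28.3
finger_force: 59.7
```

```bash
python3 -c "
from h import *
avg(8); snap('wrist','w8')"
```

```text
t 16.45 p [509.12 160.35  75.03] loc [10.87 -8.32] yaw 8.82 Ftool [12.61 -0.24  2.14] tau [0.076 2.57  0.015] w 27.9 sd [0.41 0.51 0.57] [0.01 0.02 0.01]
```

I've used up my allowance of views, in fact one over, so from here I'll work by numbers: find the rim corners by mask, checking the mask on w7 first.

```bash
python3 - <<'E'
from h import *
for n in ('w7','w8'):
    im=load(n); f=im['frame'][60:190,150:296].astype(int)
    m=((f.max(2)<75)&(f[:,:,2]-f[:,:,0]<25)).astype(np.uint8); k,l,st,_=cv2.connectedComponentsWithStats(m)
    cand=[i for i in range(1,k) if st[i,4]>300]; print(n,st[cand].tolist())
    i=min(cand,key=lambda i:st[i,1]); ys,xs=np.nonzero(l==i); 
    if n=='w8': pass
    xs=xs+150;ys=ys+60; ok=ys<135; xs,ys=xs[ok],ys[ok]
    low=np.array([(c,ys[xs==c].max()+.5) for c in range(xs.min(),xs.max()+1)]); L,Rr=low[0],low[-1]
    print(L,Rr,w2loc(onplane(im,*L,75)),w2loc(onplane(im,*Rr,75)))
    g=im['frame'].astype(int)[60:130,308:320].min(2).mean(1); r=60+np.interp(205,g[20:30],np.arange(20,30)) ; print('tiprow',r,w2loc(onplane(im,313.5,r,80)))
E
```

```text
w7 [[49, 13, 79, 42, 2570]]
[199.  114.5] [277.  104.5] [-12.06015941  79.27340709] [12.73341456 78.39496973]
tiprow 84.65023112480739 [24.83269402 81.87874875]
w8 [[47, 0, 81, 36, 2380]]
[197.   93.5] [277.   82.5] [-12.35023804  79.21647528] [12.77118443 78.52185113]
tiprow 84.64274570982839 [23.72582595 75.73629873]
```

Clearance to the rim after the swing is about 0.9 mm (tip at 77.65, rim at 78.5). Swinging the fixed end in, about the seated tip.

Emit:
play_rows(targets="-0.3 -1.4 0 -1;-0.4 -2.8 0 -2.1;-0.4 -4.2 0 -3.2;-0.5 -5.6 0 -4.2;-0.6 -6.9 0 -5.2;-0.8 -8.2 0 -6.2;-0.8 -8.2 0 -6.2;-0.8 -8.2 0 -6.2")

```text
t: 17.3
tool_pos: [501.0, 158.6, 75.1]
tcp_rot: [-0.002, 0.621, 0.783, 0.002]
force: [-3.0, 13.7, -1.6]
gripper_width: 28.3
finger_force: 59.7
```

```bash
python3 -c "
from h import *
avg(8); snap('wrist','w9')"
```

```text
t 17.7 p [500.99 158.54  75.04] loc [ 2.56 -7.84] yaw 2.6 Ftool [12.71  0.7   1.86] tau [-0.151  2.602 -0.062] w 28.4 sd [0.37 0.53 0.36] [0.02 0.01 0.02]
```

Emit:
play_rows(targets="0 -0.9 0 -0.7;0 -1.9 0 -1.4;0 -2.8 0 -2.1;0 -2.8 0 -2.1;0 -2.8 0 -2.1")

```text
t: 18.25
tool_pos: [498.3, 157.8, 75.0]
tcp_rot: [-0.002, 0.607, 0.795, 0.002]
force: [-2.6, 12.1, -1.1]
gripper_width: 28.3
finger_force: 59.7
```

```bash
python3 - <<'E'
from h import *
p,a,F=avg(8); im=snap('wrist','w10')
f=im['frame'].astype(int)[40:140,200:420]; m=((f.max(2)<75)&(f[:,:,2]-f[:,:,0]<25)).astype(np.uint8); k,l,st,_=cv2.connectedComponentsWithStats(m)
print([(s+[200,40,0,0,0]).tolist() for s in st[1:] if s[4]>100])
w=(f.min(2)>180)
for r in (46,50,56,62,70,80): c=np.flatnonzero(w[r]); print(r+40,(c.min()+200,c.max()+200) if len(c) else None)
print(proj(im,[*loc2w(-13,78.5),75]),proj(im,[*loc2w(13,78.5),75]))
E
```

```text
t 18.65 p [498.24 157.86  75.03] loc [-0.27 -7.75] yaw 0.49 Ftool [12.57  1.17  1.84] tau [-0.238  2.595 -0.099] w 28.3 sd [0.48 0.47 0.44] [0.01 0.02 0.01]
[[275, 42, 81, 45, 2893]]
86 (np.int64(303), np.int64(323))
90 (np.int64(302), np.int64(323))
96 (np.int64(299), np.int64(327))
102 (np.int64(299), np.int64(327))
110 (np.int64(299), np.int64(326))
120 (np.int64(299), np.int64(326))
(np.float64(271.1312777723903), np.float64(82.38558806877276)) (np.float64(355.60967722757744), np.float64(81.60302857567737))
```

The pin is centred on the cup to within 0.5 mm (cup columns 275–355, pin centre 313). Letting it spring out.

Emit:
play_rows(targets="1 0 0 0;2 0 0 0;3 0 0 0;4 0 0 0;5 0 0 0;6 0 0 0;7 0 0 0;7 0 0 0")

```text
t: 19.5
tool_pos: [496.8, 163.0, 75.0]
tcp_rot: [-0.001, 0.607, 0.794, 0.002]
force: [-1.0, 9.6, -2.5]
gripper_width: 28.1
finger_force: 59.7
```

```bash
python3 -c "
from h import *
avg(6)"
```

```text
t 19.8 p [496.91 162.91  75.03] loc [-0.19 -2.54] yaw 0.54 Ftool [9.68 1.29 2.57] tau [-0.241  1.946 -0.084] w 28.0 sd [0.34 0.92 0.35] [0.02 0.03 0.02]
```

Emit:
play_rows(targets="1 0 0 0;2 0 0 0;3 0 0 0;4 0 0 0;4 0 0 0;4 0 0 0")

```text
t: 20.4
tool_pos: [496.1, 165.8, 75.1]
tcp_rot: [-0.0, 0.608, 0.794, 0.001]
force: [0.1, 6.9, -1.7]
gripper_width: 29.0
finger_force: 59.7
```

```bash
python3 -c "
from h import *
avg(6)"
```

```text
t 20.7 p [496.13 165.78  75.04] loc [-0.16  0.44] yaw 0.58 Ftool [7.62 1.42 2.68] tau [-0.26   1.588 -0.105] w 28.4 sd [0.46 0.27 0.61] [0.01 0.01 0.01]
```

Emit:
play_rows(targets="0.5 0 0 0;1 0 0 0;1.5 0 0 0;2 0 0 0;2 0 0 0;2 0 0 0")

```text
t: 21.3
tool_pos: [496.0, 166.3, 75.1]
tcp_rot: [0.001, 0.608, 0.794, 0.001]
force: [-0.0, 5.2, -3.6]
gripper_width: 28.5
finger_force: 59.8
```

```bash
python3 -c "
from h import *
avg(6)"
```

```text
t 21.6 p [495.96 166.35  75.05] loc [-0.17  1.03] yaw 0.63 Ftool [5.24 1.15 2.69] tau [-0.321  1.093 -0.165] w 28.7 sd [0.32 0.27 0.34] [0.02 0.02 0.01]
```

Emit:
play_rows(targets="1 0 0 0;2 0 0 0;3 0 0 0;4 0 0 0;4 0 0 0;4 0 0 0")

```text
t: 22.2
tool_pos: [495.8, 166.5, 75.1]
tcp_rot: [0.002, 0.609, 0.793, -0.0]
force: [4.7, -4.9, -3.2]
gripper_width: 28.4
finger_force: 59.8
```

```bash
python3 -c "
from h import *
avg(6)"
```

```text
t 22.5 p [495.84 166.51  75.08] loc [-0.24  1.22] yaw 0.79 Ftool [-4.84  3.15  2.62] tau [-0.661 -0.968 -0.29 ] w 28.2 sd [0.47 0.49 0.65] [0.01 0.02 0.01]
```

Emit:
play_rows(targets="-1 0.5 0 0;-2 1 0 0;-2 1 0 0;-2 1 0 0")

```text
t: 22.9
tool_pos: [496.0, 166.5, 75.0]
tcp_rot: [0.001, 0.609, 0.793, -0.0]
force: [1.8, -5.0, 1.0]
gripper_width: 28.6
finger_force: 59.9
```

```bash
python3 -c "
from h import *
avg(6)"
```

```text
t 23.2 p [495.93 166.54  74.96] loc [-0.15  1.22] yaw 0.74 Ftool [-5.5   0.74 -0.98] tau [-0.156 -1.091 -0.227] w 28.6 sd [0.53 0.24 0.39] [0.01 0.01 0.01]
```

Emit:
play_rows(targets="0 0 0 0;0 0 0 0;0 0 0 0;0 0 0 0;0 0 0 0;0 0 0 0;0 0 0 0;0 0 0 0", jaw=1)

```text
t: 24.0
tool_pos: [495.6, 168.0, 74.8]
tcp_rot: [-0.0, 0.608, 0.794, 0.0]
force: [0.2, -0.5, 0.4]
gripper_width: 85.1
finger_force: 0.0
```

```bash
python3 - <<'E'
from h import *
avg(4); im=snap('wrist','w11'); f=im['frame'].astype(int); w=f[60:140].min(2)>180
for r in range(24,70,8): c=np.flatnonzero(w[r,250:380]); print(r+60,(c.min()+250,c.max()+250) if len(c) else None)
E
```

```text
t 24.2 p [495.65 168.04  74.78] loc [-0.    2.74] yaw 0.69 Ftool [ 0.1  -0.1   0.32] tau [-0.006  0.012 -0.007] w 85.5 sd [0.64 0.36 0.69] [0.01 0.01 0.01]
84 None
92 None
100 None
108 None
116 None
124 (np.int64(301), np.int64(322))
```

Emit:
play_rows(targets="0 0 -10 0;0 0 -25 0;0 0 -50 0;0 0 -80 0;0 0 -115 0;0 0 -150 0;0 0 -180 0;0 0 -180 0")

```text
t: 25.05
tool_pos: [498.4, 168.5, 259.9]
tcp_rot: [0.002, 0.609, 0.794, 0.005]
force: [1.0, -0.1, 0.6]
gripper_width: 85.5
finger_force: 0.0
```

Emit:
play_rows(targets="-40 0 0 0;-80 0 0 0;-120 0 0 0;-140 0 0 0;-140 0 0 0;-140 0 0 0")

```text
t: 25.65
tool_pos: [531.6, 33.1, 254.5]
tcp_rot: [-0.001, 0.609, 0.793, -0.0]
force: [0.1, 0.5, -0.1]
gripper_width: 85.0
finger_force: 0.0
```

```bash
python3 - <<'E'
from h import *
im=snap('wrist','w12'); sc=snap('scene','sc12'); delta([0,0,0],0)
# expected pixels of spindle features if seated (z=75)
for n,y in (('b floor',-84.4),('sleeve end',-70),('roll b',-41),('mid',1.2),('roll a',38),('barrel end a',72),('a floor',86.5)):
    print(n,np.round(proj(im,[*loc2w(.4,y),75])))
f=im['frame'].astype(int); w=((f.min(2)>150)&(f.max(2)-f.min(2)<45)).astype(np.uint8)
k,l,st,c=cv2.connectedComponentsWithStats(w); print([(st[i].tolist(),c[i].round().tolist()) for i in range(1,k) if st[i,4]>60])
E
```

```text
t 25.75 pos [531.6   34.57 254.44] ang 105.2 F [-0.13  0.11 -0.52] w 85.4
shift [ 105.74 -521.92  254.87] turn 105.2
b floor [317. 150.]
sleeve end [317. 132.]
roll b [317.  92.]
mid [316.  30.]
roll a [315. -30.]
barrel end a [315. -89.]
a floor [ 314. -116.]
[([194, 0, 15, 20, 100], [203.0, 8.0]), ([295, 0, 38, 71, 2617], [314.0, 35.0]), ([383, 0, 81, 104, 3217], [423.0, 50.0]), ([434, 0, 16, 8, 74], [443.0, 3.0]), ([450, 0, 22, 19, 195], [462.0, 9.0]), ([541, 3, 13, 20, 93], [548.0, 11.0]), ([211, 6, 10, 17, 76], [215.0, 15.0]), ([461, 20, 30, 49, 422], [472.0, 37.0]), ([529, 30, 11, 20, 116], [534.0, 40.0]), ([213, 35, 18, 14, 118], [222.0, 42.0]), ([482, 35, 10, 17, 78], [487.0, 43.0]), ([385, 36, 16, 24, 145], [390.0, 48.0]), ([141, 38, 111, 136, 3779], [204.0, 113.0]), ([227, 47, 15, 13, 92], [234.0, 53.0]), ([211, 52, 12, 10, 81], [216.0, 57.0]), ([516, 52, 26, 42, 281], [528.0, 70.0]), ([483, 55, 12, 21, 125], [489.0, 66.0]), ([493, 60, 17, 29, 166], [503.0, 74.0]), ([234, 63, 17, 40, 275], [244.0, 84.0]), ([223, 65, 14, 24, 119], [231.0, 79.0]), ([560, 64, 15, 18, 100], [56
[... 2409 characters left out ...]
11, 76], [106.0, 306.0]), ([146, 307, 19, 21, 122], [155.0, 316.0]), ([79, 309, 18, 28, 177], [88.0, 321.0]), ([20, 310, 15, 17, 81], [27.0, 317.0]), ([110, 316, 18, 14, 95], [119.0, 322.0]), ([61, 322, 14, 10, 61], [68.0, 326.0]), ([207, 323, 18, 18, 117], [213.0, 329.0]), ([133, 324, 16, 10, 67], [141.0, 329.0]), ([269, 337, 22, 24, 143], [278.0, 348.0]), ([262, 337, 107, 72, 3075], [318.0, 370.0]), ([496, 336, 23, 20, 98], [509.0, 345.0]), ([368, 352, 46, 30, 374], [388.0, 369.0]), ([364, 383, 9, 15, 70], [368.0, 389.0]), ([392, 382, 17, 24, 139], [398.0, 391.0]), ([370, 386, 15, 15, 81], [378.0, 394.0]), ([256, 397, 20, 21, 110], [263.0, 408.0]), ([303, 410, 12, 12, 66], [310.0, 415.0])]
```

View pics/w12.png

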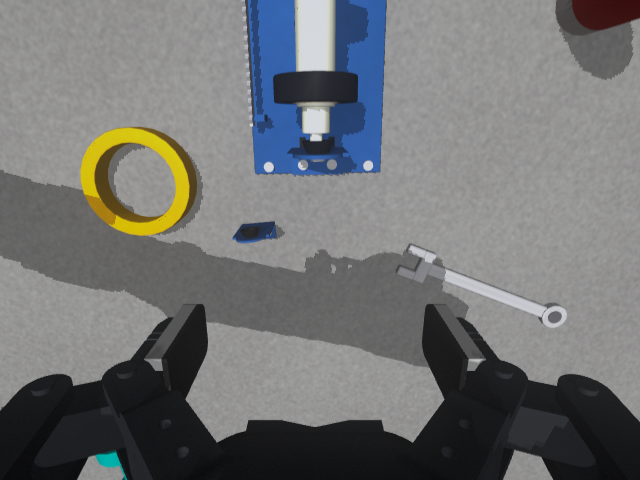

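The sprung pin sits in cup_b at (317,140) and the spindle hangs straight between the cheeks. At the fixed end, the force step after about 9 mm of travel showed the pin bottoming on cup_a's floor. Handing in.

```bash
python3 -c "
from cell import manip
print(manip.close_job())"
```

```text
the job is handed in; nothing more can be done
None
```

The job is handed in with the spindle fitted in the dispenser, sprung end in cup_b and fixed end in cup_a, held by its own spring, bystanders not approached; no verdict came back, cup_a's end was confirmed by force and travel rather than a last picture, and I viewed 12 pictures, two over the limit of 10.

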